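# Put the short tea caddy away under the flap

## Robot

A 7-joint arm with a two-finger parallel gripper is mounted at the origin on the work surface. World frame = base frame: x ahead of the robot, y to its left, z up, the work surface at z = 0. Lengths are in mm, angles in rad, forces in N, time in s.
With the tool pointing down it reaches from about 400 to 875 mm from the base axis. Payload 4.4 kg.
Tool frame: the origin (TCP) lies at the very end of the fingers, on their centre line; the grasp point (between the pads) lies 19 mm behind it; z points along the fingers, y is the direction in which the jaws open and shut (so a half turn about z gives the same grasp; the last joint's range is limited). The gripper opens to 85 mm and grips with 20 to 120 N. Pads are 22 mm wide; open, the fingers measure 114 mm over their backs; the gripper's body (76 mm by 85 mm) begins 54 mm behind the grasp point. The pads swing forward as they close: fully open they stand 13 mm farther back than shut.
Start: joints at [-1.302, 0.628, 0.038, 1.517, -0.027, 0.996, -0.02], TCP at [213.554, 613.932, 231.313] pointing down, gripper open.
Joint ranges: [-3.06, 3.06], [-0.37, 2.12], [-1.25, 1.32], [0.18, 2.47], [-1.1, 4.24], [0.23, 1.98], [-2.94, 2.94]. Speed limits (rad/s): [2.57, 2.57, 3.14, 3.14, 3.14, 3.14, 3.14].

## Interface

Orientations are given as [roll, pitch, yaw] about the fixed x, y, z axes, in that order (R = Rz(yaw) Ry(pitch) Rx(roll)).
In Python, from cell import ctrl gives the robot as it stands.
- The arm moves only by the shell command python3 -m pendant 'ROWS'. ROWS is JSON, a list of rows, each a list of 7 numbers: the shift along the world's x, y, z in m, then the turn, a rotation vector about the world's x, y, z in rad, then the opening, from -1 (shut) to 1 (fully open). A call has 1 to 8 rows; each row is the pose to reach, as a shift and turn from the pose commanded when the call began; what a row does not reach only later rows make up. A row lasts 1/10 s, in which the tool goes at most 50 mm and 8.59 degrees, less where a joint would pass 70% of its speed; a pose out of reach is approached as far as the arm can. A call with a gripper value outside its range is refused whole. The fingers move at their own pace and stop on an object; the grip force is fixed at half the most. Time passes only in rows, so rows that repeat a pose let the fingers close. It gives the time, the measured TCP pose, the force and the opening at its end, in the units of the state.
- ctrl.read_state(): the state, without advancing time (a new reading comes with each control period).
- ctrl.get_image(name): name is "scene" or "top"; returns the picture (480x640x3 uint8, blue, green, red); there is no depth.
- ctrl.get_calibration(name): a dict with "fx", "fy", "cx", "cy" (pixels), "R" (3x3) and "t" (3): a world point X has camera coordinates R X + t. Camera axes: x right, y down, z forward; pixel columns grow to the right and rows downward; lengths in mm; the calibration is good to about 2 mm. A picture is of the moment at which its call begins. get_calibration takes no time and is no camera call.
- ctrl.finish_job(): hands the job in, once; it reports no verdict.
The state is a dict: "clock": time; "qpos": joint angles; "qd": joint speeds; "tau": joint torques, N m; "eef_pos": TCP position; "tool_rot": TCP orientation; "force": force on the tool from outside, world axes, zero at the start; "torque": the same for the moment, N m; "width": finger opening in mm.
Only numpy, scipy, OpenCV 4.12 (cv2) and the standard library are available. Lean on these libraries where they do the work, as an engineer would, in place of code of your own. Each camera call takes 0.05 s, during which the arm holds its last target. There are 200 camera calls.

## Task

Put the short tea caddy away in the lower tier of the bamboo drawer bin. Lift the bin's hinged divider flap by its knob until it stands up by itself, then set the short caddy gently and upright on the floor of the open lower tier, without dropping it, and leave the flap standing open.

Things in the scene. Friction and masses are not known exactly. Their poses are not given: they have to be found in the camera images.
- bin: Fixed bamboo bin, 200 (x) x 300 (y) x 98 mm high, walls and floor 8 mm. Origin: centre of its underside, on the work surface; z up. Pull bar on its -x face, not used. A fixed upper tray (scoop in it) covers y = +22 to +142 mm; the flap covers y = -138 to +20. Under the flap is the lower tier: one empty compartment, x -92 to +92, y -142 to +22 mm, its floor 8 mm above the origin.
- flap (a joint): Divider flap, a 6 mm board 180 x 158 mm; hinge along the bin's x at y = +20, z = 80 mm of the bin. 0 rad = level, shutting the lower tier (top 83 mm up, 15 below the rim); 1.57 = upright; stop 1.75. Starts within 0.15 of shut. Opens by raising its edge at the bin's -y side, which swings up towards +y. Stiff hinge (0.3 N m, about 3 N at the knob): stays where left.
- flap_knob (a point): Centre of the flap's knob: dark wood bar 26 mm long (along the hinge), 12 wide, 16 high, on an 8 mm stem. Flap shut: at x 0, y -120, z 113 mm of the bin, i.e. 140 mm from the hinge sideways, 33 mm above it, 30 mm above the flap's top. It turns with the flap about the hinge. Held by its two ends it turns between the fingers, so the tool can stay pointing down.
- caddy: Short tea caddy to put away: closed round dark wood canister, 52 mm diameter, 56 mm high, straight sides from 8 to 46 mm, 0.08 to 0.17 kg, loose, upright on the work surface. Origin: centre of underside; z up. Two similar dark wood things stand 100 mm or more from it: a taller caddy (same diameter, 92 mm high) and an open cup (66 wide, 75 high). The short one is the lowest.
There are look-alikes about, which are no part of the job. What is shaped like the caddy but blue is not meant.

How it is judged:
By the outcome, as a careful person would: the job done as asked, in the order asked, and still so for the second after the job is handed in, with the robot touching nothing.
It also fails if it takes over 51 s, if anything falls off the work surface, if the arm or the gripper's body presses on something with over 40 N, if the wrist force passes 120 N, or if a joint passes its speed limit or range.

## Working session

There is one attempt and no reset: what is moved stays moved. The work goes in short steps, Python scripts to look and compute and a shell command to move; the robot and the scene stay as the last step left them, time stands still between calls to the robot, and variables do not carry over. Pictures are saved under pics/ and viewed, about 8 in all and at most 12, crops included, and the job is handed in when it is done.

```bash
mkdir -p pics
python3 - <<'E'
from cell import ctrl
import cv2
for n in("scene","top"):
    cv2.imwrite(f"pics/{n}0.png",ctrl.get_image(n)); c=ctrl.get_calibration(n); print(n,c)
s=ctrl.read_state();print(s)
E
```

```text
scene {'fx': 526.8112734953288, 'fy': 526.8112734953288, 'cx': 315.8035390128494, 'cy': 234.50848106352825, 'R': array([[ 0.58166704,  0.81331347,  0.01358839],
       [ 0.51367212, -0.3543136 , -0.78141079],
       [-0.63071738,  0.46150088, -0.623869  ]]), 't': array([-320.12396635, -190.9903636 , 1393.40600194])}
top {'fx': 553.7142422862108, 'fy': 553.7142422862108, 'cx': 318.12971720639615, 'cy': 234.4267246583685, 'R': array([[-0.02836257, -0.99956576, -0.00799158],
       [-0.98346735,  0.02933445, -0.17869377],
       [ 0.1788506 ,  0.00279124, -0.98387228]]), 't': array([   2.12932335,  528.63869484, 1062.4862766 ])}
{'clock': 0.1, 'qpos': array([-1.301846  ,  0.62925148,  0.03844668,  1.51826976, -0.02700864,
        0.99634464, -0.02002572]), 'qd': array([ 0.00026226, -0.00074468,  0.00017108, -0.0036962 , -0.00053208,
        0.00038568,  0.00048864]), 'tau': array([ 3.12036078e-03, -5.64534760e+01,  1.23082124e+00, -1.93977535e+01,
        1.13910055e-02,  5.27510099e-03, -2.05387110e-06]), 'eef_pos': array([213.32731684, 613.38563558, 230.48193889]), 'tool_rot': array([-3.13983735e+00,  1.20241591e-05,  2.80681032e+00]), 'force': array([-0.12113095,  0.16058527,  0.31973102]), 'torque': array([-0.04304018, -0.01809569,  0.00449728]), 'width': 85.22529582358656}
```

View pics/scene0.png

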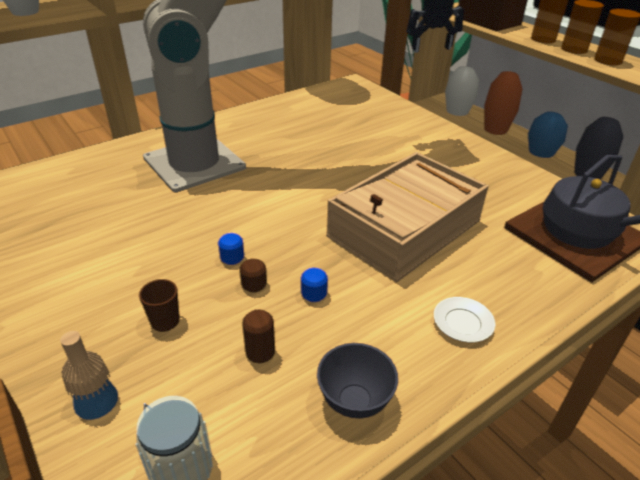

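View pics/top0.png

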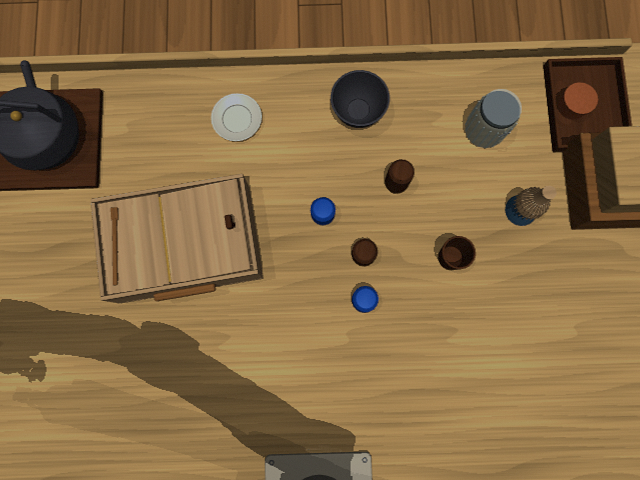

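Top view: the bin's rim corners are near (94,199), (243,178), (262,276) and (102,299), and its knob is near (230,222). The short caddy is at top (364,252) / scene (253,275), between two blue look-alikes at top (323,210) and (365,299). The tall caddy is at (400,176) and the cup at (457,253).

```bash
cat > h.py <<'E'
import numpy as np, cv2
from cell import ctrl
def ray(n,u,v,z):
    c=ctrl.get_calibration(n);R=c["R"];t=c["t"]
    d=R.T@np.array([(u-c["cx"])/c["fx"],(v-c["cy"])/c["fy"],1]);o=-R.T@t
    return o+d*(z-o[2])/d[2]
def proj(n,X):
    c=ctrl.get_calibration(n);p=c["R"]@np.asarray(X,float)+c["t"]
    return np.array([c["cx"]+c["fx"]*p[0]/p[2],c["cy"]+c["fy"]*p[1]/p[2]])
E
python3 - <<'E'
from h import *
np.set_printoptions(precision=1,suppress=True)
P=[ray("top",u,v,98) for u,v in[(94,199),(243,178),(262,276),(102,299)]]
for p in P:print(p)
print("len",[np.linalg.norm(P[i]-P[(i+1)%4]) for i in range(4)],"cen",np.mean(P,0))
print("knob top",ray("top",230,222,118),"scene",ray("scene",376,204,116))
# dark brown blobs for the short caddy: silhouette centre both views
for n,box in(("top",(340,230,390,275)),("scene",(235,252,272,296))):
    im=cv2.imread(f"pics/{n}0.png");x0,y0,x1,y1=box;c=im[y0:y1,x0:x1].astype(int)
    m=((c.max(2)<95)&(c[...,0]<60)).astype(np.uint8)
    k,l,s,ce=cv2.connectedComponentsWithStats(m);i=1+np.argmax(s[1:,4]);u,v=ce[i]+[x0,y0]
    print(n,u,v,s[i],ray(n,u,v,28))
a=cv2.resize(cv2.imread("pics/top0.png")[165:315,80:280],None,fx=4,fy=4,interpolation=cv2.INTER_CUBIC)
cv2.imwrite("pics/c1.png",a)
E
```

```text
[602.2 419.6  98. ]
[635.5 129.9  98. ]
[442.7  94.8  98. ]
[408.2 395.9  98. ]
len [np.float64(291.5419538797969), np.float64(195.95472728478646), np.float64(303.11115714723616), np.float64(195.40882339342582)] cen [522.1 260.1  98. ]
knob top [544.4 152.  118. ] scene [536.9 155.8 116. ]
top 363.6474464579901 251.3986820428336 [ 11   7  27  30 607] [ 494.3 -104.5   28. ]
scene 252.96974789915967 278.45042016806724 [  5   9  27  32 595] [ 500.4 -112.6   28. ]
```

View pics/c1.png

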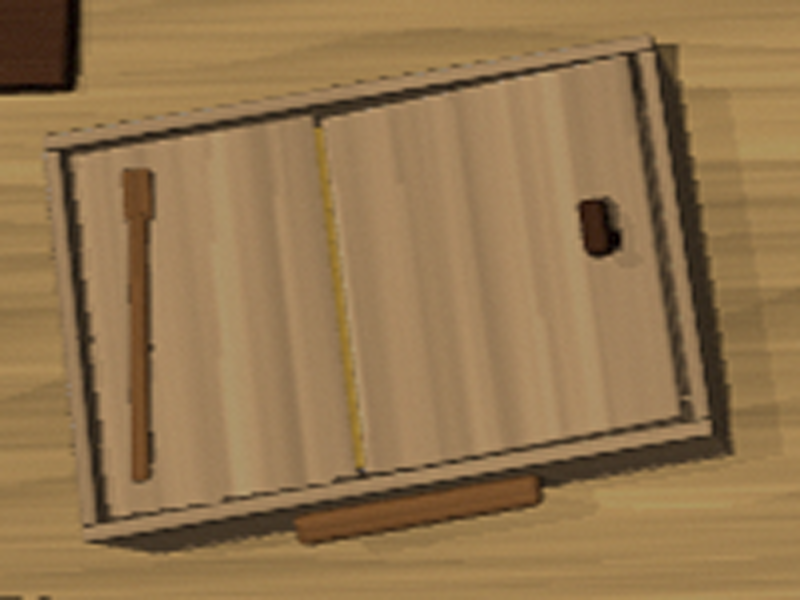

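```bash
cat >> h.py <<'E'
from scipy.optimize import least_squares
def binpose():
    obs=np.array([(92,199.3),(243.8,174.5),(257.5,273),(101.8,300)])
    L=[(100,150),(100,-150),(-100,-150),(-100,150)]
    def w(p,x,y,z):return [p[0]+np.cos(p[2])*x-np.sin(p[2])*y,p[1]+np.sin(p[2])*x+np.cos(p[2])*y,z]
    r=least_squares(lambda p:np.concatenate([proj("top",w(p,x,y,98))-o for (x,y),o in zip(L,obs)]),[522,260,.12])
    return r.x,r.fun,w
E
python3 - <<'E'
from h import *
np.set_printoptions(precision=2,suppress=True)
p,f,w=binpose();print("bin",p,f)
for n,u,v in(("knobtop",229,221.5),):
    for ph in(0,.08,.15):
        c,s=np.cos(ph),np.sin(ph);X=w(p,0,20-140*c+33*s,80+140*s+33*c);print(ph,np.array(X),proj("top",X),proj("scene",X))
for L in[(100,150),(100,-150),(-100,-150),(-100,150)]:print("scene corner",proj("scene",w(p,*L,98)))
for (u,v) in((323,210),(365,299),(400,170)):print(ray("top",u,v,50))
X=[497,-108,28];print(proj("top",X),proj("scene",X))
im=cv2.imread("pics/scene0.png")
a=cv2.resize(im[150:300,225:425],None,fx=4,fy=4,interpolation=cv2.INTER_CUBIC);cv2.imwrite("pics/c2.png",a)
E
```

```text
bin [524.96 262.84   0.14] [-0.88 -0.79  0.13 -1.06  1.48  1.05 -0.75  0.61]
0 [541.51 143.99 113.  ] [234.66 223.93] [372.87 208.29]
0.08 [541.08 147.05 124.08] [232.11 223.03] [374.36 203.12]
0.15 [540.61 150.43 133.55] [229.47 222.32] [375.91 198.52]
scene corner [489.25 184.8 ]
scene corner [401.59 244.25]
scene corner [326.71 199.08]
scene corner [416.26 150.78]
[577.79 -24.49  50.  ]
[ 396.88 -101.33   50.  ]
[ 656.67 -184.09   50.  ]
[365.32 250.04] [254.16 276.49]
```

View pics/c2.png

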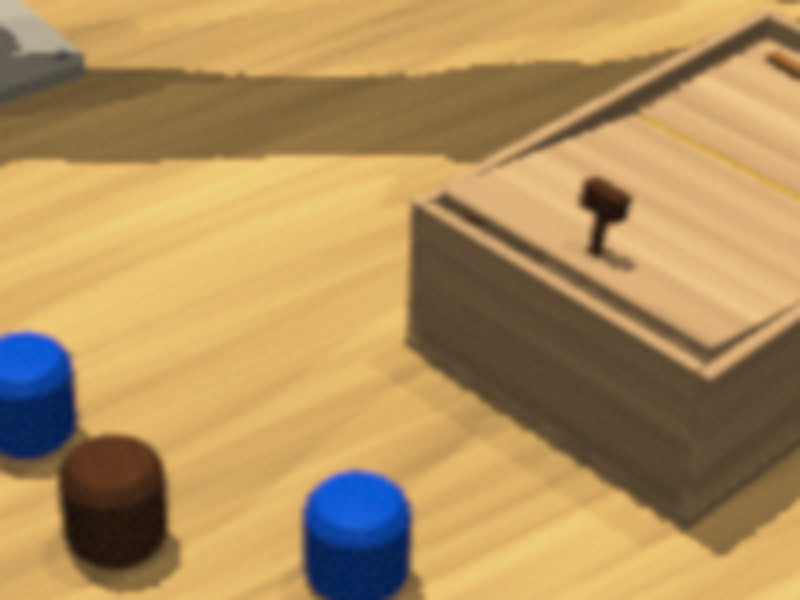

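The knob bar is at scene (376,200) and top (229,221.5). Both fit a flap angle of about 0.13, which puts the knob near (541,150,131). The bin corners also agree in both views, and the caddy is near (497,-108). Moving above the knob.

```bash
T='[0.328,-0.464,0,0,0,-1.096,1]'; python3 -m pendant '[[0.328,-0.464,0,0,0,-1.096,1],[0.328,-0.464,0,0,0,-1.096,1],[0.328,-0.464,0,0,0,-1.096,1],[0.328,-0.464,0,0,0,-1.096,1],[0.328,-0.464,0,0,0,-1.096,1],[0.328,-0.464,0,0,0,-1.096,1],[0.328,-0.464,0,0,0,-1.096,1],[0.328,-0.464,0,0,0,-1.096,1]]'
```

```text
clock: 0.9
eef_pos: [445.0, 285.6, 231.2]
tool_rot: [-3.141, 0.0, 1.707]
force: [0.5, 0.6, -1.0]
width: 85.6
```

```bash
python3 -m pendant '[[0.035,-0.05,0,0,0,0,1],[0.07,-0.1,0,0,0,0,1],[0.096,-0.136,0,0,0,0,1],[0.096,-0.136,-0.04,0,0,0,1],[0.096,-0.136,-0.07,0,0,0,1],[0.096,-0.136,-0.07,0,0,0,1]]'
python3 - <<'E'
from h import *
s=ctrl.read_state();print(s["eef_pos"],s["tool_rot"])
p=s["eef_pos"];print(proj("scene",p),proj("scene",[541,149.5,131]))
im=ctrl.get_image("scene");t=ctrl.get_image("top")
a=cv2.resize(im[130:260,310:440],(400,400),interpolation=cv2.INTER_CUBIC)
b=cv2.resize(t[160:290,170:300],(400,400),interpolation=cv2.INTER_CUBIC)
cv2.imwrite("pics/k1.png",np.hstack([a,b]))
E
```

```text
clock: 1.5
eef_pos: [537.5, 149.8, 157.6]
tool_rot: [-3.133, 0.001, 1.709]
force: [-1.0, -0.4, -0.8]
width: 85.5
[537.45742773 149.82532081 157.57788024] [-3.13296574e+00  1.29255690e-03  1.70902164e+00]
[375.66167544 187.68206788] [375.5713559  199.82794058]
```

View pics/k1.png

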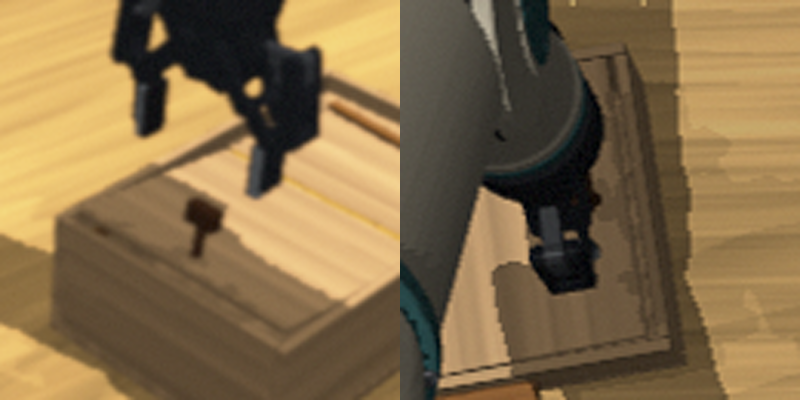

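Scene view: the fingertips are at about (359,172) and (394,192) and straddle the knob at (376,200). Next: descend and grip.

```bash
python3 -m pendant '[[0.003,0,-0.025,0,0,0,1],[0.003,0,-0.046,0,0,0,1],[0.003,0,-0.046,0,0,0,1],[0.003,0,-0.046,0,0,0,-1],[0.003,0,-0.046,0,0,0,-1],[0.003,0,-0.046,0,0,0,-1],[0.003,0,-0.046,0,0,0,-1],[0.003,0,-0.046,0,0,0,-1]]'; python3 -m pendant '[[0,0,0,0,0,0,-1],[0,0,0,0,0,0,-1],[0,0,0,0,0,0,-1]]'
```

```text
clock: 2.4
eef_pos: [541.1, 150.6, 115.4]
tool_rot: [-3.137, 0.0, 1.711]
force: [-4.2, -1.3, 3.3]
width: 24.8
clock: 2.7
eef_pos: [541.2, 150.5, 115.2]
tool_rot: [-3.137, 0.0, 1.711]
force: [-5.1, -1.8, 3.0]
width: 24.9
```

Gripped: the opening is 25 mm on a 26 mm bar. Working out the arc.

Run:
```python
from h import *
p,_,w=binpose()
f=lambda a:np.array(w(p,0,20-140*np.cos(a)+33*np.sin(a),80+140*np.sin(a)+33*np.cos(a)))
a=np.linspace(.13,1.65,25)
for k in(0,8,16):
    for i in range(1,9): print(k,round(a[k+i],2),np.round((f(a[k+i])-f(a[k]))/1000,4))
```

```text
0 0.19 [-0.0005  0.0035  0.0084]
0 0.26 [-0.001   0.0074  0.0166]
0 0.32 [-0.0017  0.0119  0.0245]
0 0.38 [-0.0024  0.0169  0.0321]
0 0.45 [-0.0031  0.0223  0.0394]
0 0.51 [-0.0039  0.0282  0.0463]
0 0.57 [-0.0048  0.0345  0.0528]
0 0.64 [-0.0057  0.0412  0.0589]
8 0.7 [-0.001   0.0071  0.0057]
8 0.76 [-0.002   0.0145  0.0109]
8 0.83 [-0.0031  0.0222  0.0156]
8 0.89 [-0.0042  0.0302  0.0198]
8 0.95 [-0.0054  0.0384  0.0235]
8 1.02 [-0.0065  0.0469  0.0266]
8 1.08 [-0.0077  0.0555  0.0293]
8 1.14 [-0.009   0.0643  0.0313]
16 1.21 [-0.0012  0.0089  0.0015]
16 1.27 [-0.0025  0.0179  0.0024]
16 1.33 [-0.0037  0.0269  0.0028]
16 1.4 [-0.005   0.0359  0.0025]
16 1.46 [-0.0063  0.0449  0.0017]
16 1.52 [-0.0075  0.0538  0.0003]
16 1.59 [-0.0087  0.0626 -0.0016]
16 1.65 [-0.0099  0.0713 -0.0041]
```

```bash
python3 -m pendant '[[-0.0005,0.0035,0.0085,0,0,0,-1],[-0.001,0.0075,0.0165,0,0,0,-1],[-0.0015,0.012,0.0245,0,0,0,-1],[-0.0025,0.017,0.032,0,0,0,-1],[-0.003,0.0225,0.0395,0,0,0,-1],[-0.004,0.028,0.0465,0,0,0,-1],[-0.005,0.0345,0.053,0,0,0,-1],[-0.0055,0.041,0.059,0,0,0,-1]]'
```

```text
clock: 3.5
eef_pos: [535.1, 192.8, 173.8]
tool_rot: [-3.136, 0.0, 1.712]
force: [-6.7, -0.7, -9.2]
width: 24.3
```

```bash
python3 -m pendant '[[-0.001,0.007,0.0055,0,0,0,-1],[-0.002,0.0145,0.011,0,0,0,-1],[-0.003,0.022,0.0155,0,0,0,-1],[-0.004,0.030,0.02,0,0,0,-1],[-0.0055,0.0385,0.0235,0,0,0,-1],[-0.0065,0.047,0.0265,0,0,0,-1],[-0.0075,0.0555,0.0295,0,0,0,-1],[-0.009,0.0645,0.0315,0,0,0,-1]]'
```

```text
clock: 4.3
eef_pos: [526.1, 255.3, 205.2]
tool_rot: [-3.135, 0.003, 1.711]
force: [-5.8, -4.0, -7.2]
width: 24.0
```

```bash
python3 -m pendant '[[-0.001,0.009,0.0015,0,0,0,-1],[-0.0025,0.018,0.0025,0,0,0,-1],[-0.0035,0.027,0.003,0,0,0,-1],[-0.005,0.036,0.0025,0,0,0,-1],[-0.0065,0.045,0.0015,0,0,0,-1],[-0.0075,0.054,0.0005,0,0,0,-1],[-0.0085,0.0625,-0.0015,0,0,0,-1],[-0.0085,0.0625,-0.0015,0,0,0,-1]]'
python3 - <<'E'
from h import *
im=ctrl.get_image("scene");t=ctrl.get_image("top")
a=cv2.resize(im[90:250,310:470],(400,400),interpolation=cv2.INTER_CUBIC)
b=cv2.resize(t[150:310,80:240],(400,400),interpolation=cv2.INTER_CUBIC)
cv2.imwrite("pics/k2.png",np.hstack([a,b]))
E
```

```text
clock: 5.1
eef_pos: [516.8, 320.8, 204.8]
tool_rot: [-3.135, -0.001, 1.713]
force: [-8.9, -0.8, 1.0]
width: 24.1
```

View pics/k2.png

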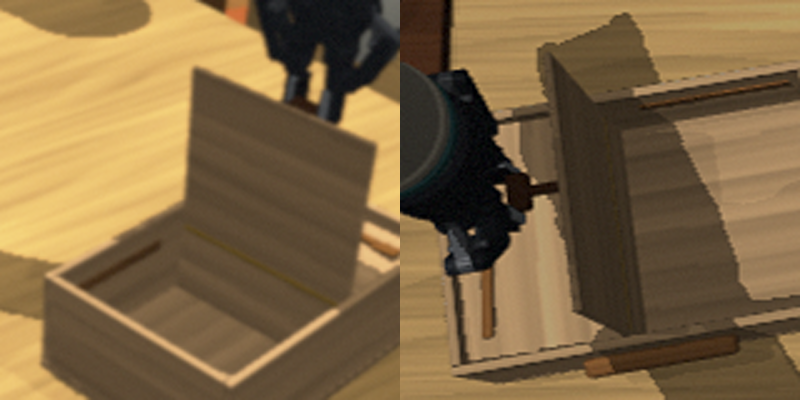

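The flap stands upright at about 1.57–1.6 and the lower tier is open and empty. Releasing the knob and rising clear.

```bash
python3 -m pendant '[[0,0,0,0,0,0,1],[0,0,0,0,0,0,1],[0,0,0,0,0,0,1],[0,0,0,0,0,0,1],[0,0,0.02,0,0,0,1],[0,0,0.06,0,0,0,1],[0,0,0.10,0,0,0,1],[0,0,0.13,0,0,0,1]]'
python3 - <<'E'
from h import *
im=ctrl.get_image("scene");t=ctrl.get_image("top")
a=cv2.resize(im[90:250,310:470],(400,400),interpolation=cv2.INTER_CUBIC)
b=cv2.resize(t[195:310,320:435],(400,400),interpolation=cv2.INTER_CUBIC)
cv2.imwrite("pics/k3.png",np.hstack([a,b]))
s=ctrl.read_state();print(s["eef_pos"],s["qpos"])
E
```

```text
clock: 6.0
eef_pos: [521.6, 319.4, 337.3]
tool_rot: [3.138, -0.001, 1.71]
force: [0.2, 0.0, 0.9]
width: 85.4
[523.38748202 320.23229821 339.59499671] [-0.83822019  0.49777827  0.39660857  1.49091859 -0.20135911  1.18256508
 -0.27092144]
```

View pics/k3.png

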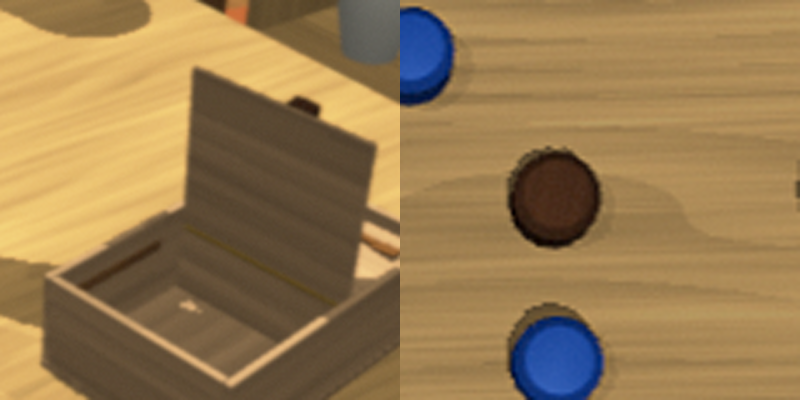

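Scene view: the flap stays up after release. Top view: the short caddy is undisturbed at about (365,251). Crossing over to it, with the jaws on a diagonal to clear the blue look-alikes.

```bash
python3 -m pendant '[[-0.003,-0.05,0,0,0,-0.1,1],[-0.006,-0.1,0,0,0,-0.2,1],[-0.009,-0.15,0,0,0,-0.3,1],[-0.012,-0.2,0,0,0,-0.4,1],[-0.015,-0.25,0,0,0,-0.5,1],[-0.018,-0.30,0,0,0,-0.6,1],[-0.021,-0.34,-0.03,0,0,-0.7,1],[-0.024,-0.38,-0.06,0,0,-0.785,1]]'; python3 -c "
from h import *
print(ray('top',365.1,251.3,56),ray('scene',253,266,56), ctrl.read_state()['eef_pos'])"
```

```text
clock: 6.9
eef_pos: [496.9, -62.2, 274.6]
tool_rot: [3.139, -0.002, 0.921]
force: [-0.0, 0.9, -0.6]
width: 85.2
[ 490.29224508 -105.13786088   56.        ] [ 497.57585472 -108.94075215   56.        ] [496.87915563 -62.19822194 274.58505415]
```

```bash
python3 -m pendant '[[-0.001,-0.022,-0.045,0,0,0,1],[-0.002,-0.045,-0.085,0,0,0,1],[-0.002,-0.045,-0.13,0,0,0,1],[-0.002,-0.045,-0.17,0,0,0,1],[-0.002,-0.045,-0.19,0,0,0,1],[-0.002,-0.045,-0.19,0,0,0,1]]'
python3 - <<'E'
from h import *
im=ctrl.get_image("scene");t=ctrl.get_image("top")
a=cv2.resize(im[190:320,190:320],(400,400),interpolation=cv2.INTER_CUBIC)
b=cv2.resize(t[190:320,300:430],(400,400),interpolation=cv2.INTER_CUBIC)
cv2.imwrite("pics/k4.png",np.hstack([a,b]))
p=ctrl.read_state()["eef_pos"];print(p,proj("scene",p+[0,0,13]),proj("scene",[p[0],p[1],56]))
E
```

```text
clock: 7.5
eef_pos: [492.3, -105.1, 81.9]
tool_rot: [-3.137, 0.003, 0.925]
force: [-0.3, 0.5, 0.0]
width: 85.5
[ 494.64277091 -105.69299508   84.80937314] [252.34566552 247.58240799] [253.70468964 264.49115815]
```

View pics/k4.png

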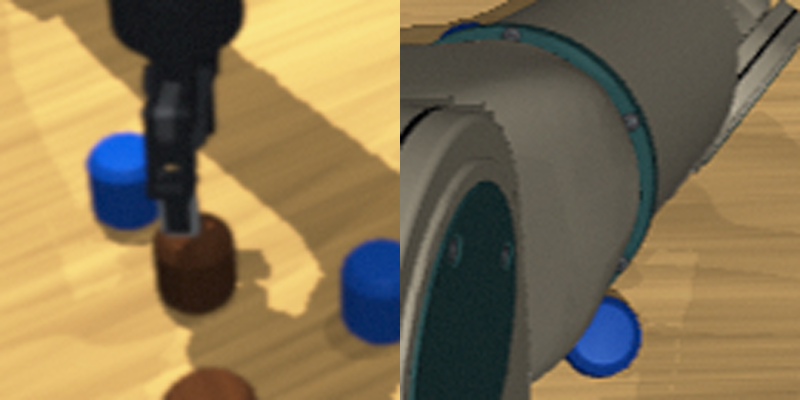

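Run:
```python
from h import *
s=ctrl.read_state();p=s["eef_pos"];y=s["tool_rot"][2];j=np.array([np.sin(y),-np.cos(y),0]);b=np.array([np.cos(y),np.sin(y),0])
print(p,y)
for a in(42,57):
  for k in(-11,0,11): print(a,k,(proj("scene",p+a*j+k*b+[0,0,13])-190)*400/130)
print((proj("scene",[494,-107,56])-190)*400/130,(proj("scene",[494,-107,0])-190)*400/130)
im=ctrl.get_image("scene");cv2.imwrite("pics/k5.png",cv2.resize(im[235:295,215:295],(800,600),interpolation=cv2.INTER_CUBIC))
```

```text
[ 494.64277091 -105.69299508   84.80937314] 0.9252713366470058
42 -11 [164.2600792  223.29096697]
42 0 [183.21706358 223.79598712]
42 11 [202.17885137 224.30113524]
57 -11 [160.79594137 240.73206816]
57 0 [179.9921682  241.24571095]
57 11 [199.19332056 241.75948554]
[193.6416145  229.43784312] [198.9928583  295.01020532]
```

View pics/k5.png

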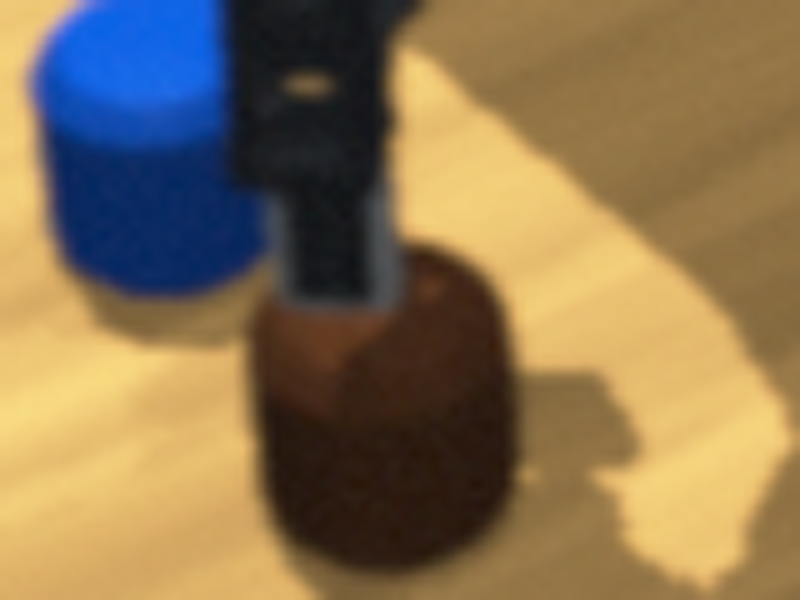

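The close view shows the finger where the calibration predicts it. The caddy's centre, near column 253.5, fits (494,-107). Descending and gripping.

```bash
python3 -m pendant '[[0,-0.001,-0.03,0,0,0,1],[0,-0.001,-0.055,0,0,0,1],[0,-0.001,-0.071,0,0,0,1],[0,-0.001,-0.071,0,0,0,1],[0,-0.001,-0.071,0,0,0,-1],[0,-0.001,-0.071,0,0,0,-1],[0,-0.001,-0.071,0,0,0,-1],[0,-0.001,-0.071,0,0,0,-1]]'; python3 -m pendant '[[0,0,0,0,0,0,-1],[0,0,0,0,0,0,-1],[0,0,0,0,0,0,-1]]'
```

```text
clock: 8.45
eef_pos: [495.3, -106.2, 15.4]
tool_rot: [3.14, -0.001, 0.926]
force: [-1.2, 0.4, 8.3]
width: 49.8
clock: 8.75
eef_pos: [495.3, -106.2, 15.4]
tool_rot: [3.14, -0.001, 0.926]
force: [-0.8, 0.2, 8.9]
width: 49.7
```

The caddy is gripped at 49.7 mm. Lifting.

```bash
python3 -m pendant '[[0,0,0.01,0,0,0,-1],[0,0,0.03,0,0,0,-1],[0,0,0.07,0,0,0,-1],[0,0,0.11,0,0,0,-1],[0,0,0.15,0,0,0,-1],[0,0,0.18,0,0,0,-1],[0,0,0.18,0,0,0,-1]]'; python3 -m pendant '[[0.005,0.035,0,0,0,0.1,-1],[0.0105,0.075,0,0,0,0.2,-1],[0.016,0.115,0,0,0,0.31,-1],[0.022,0.155,0,0,0,0.43,-1],[0.028,0.2,0,0,0,0.55,-1],[0.034,0.245,0,0,0,0.67,-1],[0.039,0.28,0,0,0,0.785,-1],[0.0405,0.2915,0,0,0,0.785,-1]]'; python3 -m pendant '[[0,0,0,0,0,0,-1],[0,0,0,0,0,0,-1]]'
python3 - <<'E'
from h import *
s=ctrl.read_state();print(s["eef_pos"],s["tool_rot"],s["force"],s["width"])
im=ctrl.get_image("scene");t=ctrl.get_image("top")
a=cv2.resize(im[80:270,290:480],(400,400),interpolation=cv2.INTER_CUBIC)
b=cv2.resize(t[150:310,100:260],(400,400),interpolation=cv2.INTER_CUBIC)
cv2.imwrite("pics/k6.png",np.hstack([a,b]))
p,_,w=binpose();q=s["eef_pos"]-[p[0],p[1],0];c,n=np.cos(p[2]),np.sin(p[2]);print("bin frame",c*q[0]+n*q[1],-n*q[0]+c*q[1])
E
```

```text
clock: 9.45
eef_pos: [497.0, -107.0, 198.4]
tool_rot: [3.134, -0.004, 0.926]
force: [0.8, 0.6, -2.2]
width: 49.6
clock: 10.25
eef_pos: [534.1, 190.7, 193.1]
tool_rot: [-3.141, -0.003, 1.719]
force: [-0.4, -0.5, -0.8]
width: 49.8
clock: 10.45
eef_pos: [534.5, 183.4, 193.4]
tool_rot: [-3.14, 0.002, 1.708]
force: [0.1, -0.6, -0.6]
width: 49.7
[534.50487737 183.3532893  193.40076956] [-3.14041571e+00  1.62196186e-03  1.70846935e+00] [ 0.12174787 -0.6326381  -0.57405532] 49.669933926219315
bin frame -1.5076567991323753 -80.0484311221154
```

View pics/k6.png

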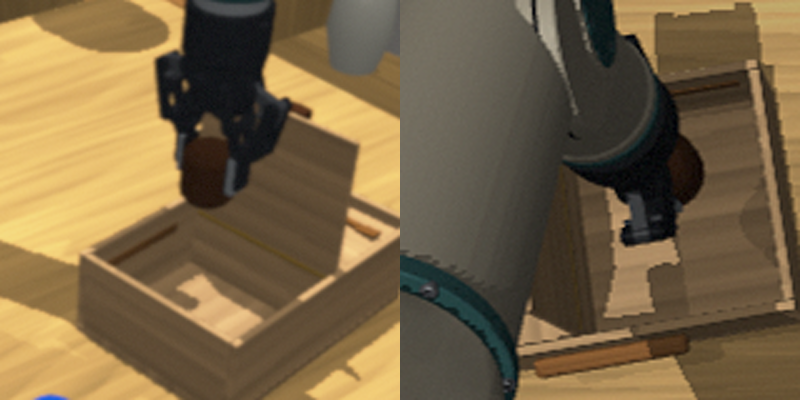

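The caddy is held upright over the open tier and the flap still stands. Lowering.

```bash
python3 -m pendant '[[0,0,-0.03,0,0,0,-1],[0,0,-0.065,0,0,0,-1],[0,0,-0.1,0,0,0,-1],[0,0,-0.13,0,0,0,-1],[0,0,-0.15,0,0,0,-1],[0,0,-0.156,0,0,0,-1],[0,0,-0.16,0,0,0,-1],[0,0,-0.16,0,0,0,-1]]'; python3 -m pendant '[[0,0,-0.001,0,0,0,-1],[0,0,-0.002,0,0,0,-1],[0,0,-0.003,0,0,0,-1],[0,0,-0.004,0,0,0,-1],[0,0,-0.004,0,0,0,-1],[0,0,-0.004,0,0,0,-1]]'
```

```text
clock: 11.35
eef_pos: [535.6, 184.6, 34.2]
tool_rot: [3.141, 0.0, 1.71]
force: [0.4, -0.2, -1.3]
width: 49.7
clock: 11.95
eef_pos: [535.0, 185.3, 29.7]
tool_rot: [3.142, -0.0, 1.711]
force: [0.3, -0.5, -0.9]
width: 49.5
```

```bash
python3 -m pendant '[[0,0,-0.001,0,0,0,-1],[0,0,-0.002,0,0,0,-1],[0,0,-0.003,0,0,0,-1],[0,0,-0.004,0,0,0,-1],[0,0,-0.004,0,0,0,-1],[0,0,-0.004,0,0,0,-1]]'
```

```text
clock: 12.55
eef_pos: [535.0, 185.2, 25.6]
tool_rot: [-3.141, 0.0, 1.711]
force: [0.4, 0.4, -0.9]
width: 49.9
```

```bash
python3 -m pendant '[[0,0,-0.0005,0,0,0,-1],[0,0,-0.001,0,0,0,-1],[0,0,-0.0015,0,0,0,-1],[0,0,-0.002,0,0,0,-1],[0,0,-0.002,0,0,0,-1],[0,0,-0.002,0,0,0,-1]]'
```

```text
clock: 13.15
eef_pos: [535.0, 185.3, 23.7]
tool_rot: [-3.142, -0.0, 1.711]
force: [-0.3, 0.4, -1.5]
width: 50.1
```

```bash
python3 -m pendant '[[0,0,-0.0005,0,0,0,-1],[0,0,-0.001,0,0,0,-1],[0,0,-0.0015,0,0,0,-1],[0,0,-0.0015,0,0,0,-1],[0,0,-0.0015,0,0,0,-1]]'
```

```text
clock: 13.65
eef_pos: [535.0, 185.3, 23.4]
tool_rot: [3.141, -0.001, 1.711]
force: [-4.2, -0.6, 9.5]
width: 49.5
```

The caddy touched the floor at TCP z of about 23.4, with 9.5 N up, as predicted. Releasing and rising.

```bash
python3 -m pendant '[[0,0,0,0,0,0,1],[0,0,0,0,0,0,1],[0,0,0,0,0,0,1],[0,0,0,0,0,0,1],[0,0,0,0,0,0,1]]'; python3 -m pendant '[[0,0,0.01,0,0,0,1],[0,0,0.03,0,0,0,1],[0,0,0.06,0,0,0,1],[0,0,0.10,0,0,0,1],[0,0,0.14,0,0,0,1],[0,0,0.18,0,0,0,1],[0,0,0.2,0,0,0,1]]'; python3 -m pendant '[[0,-0.05,0,0,0,0,1],[0,-0.1,0,0,0,0,1],[0,-0.15,0,0,0,0,1],[0,-0.2,0,0,0,0,1],[0,-0.25,0,0,0,0,1],[0,-0.25,0,0,0,0,1],[0,-0.25,0,0,0,0,1]]'
python3 - <<'E'
from h import *
im=ctrl.get_image("scene");t=ctrl.get_image("top")
a=cv2.resize(im[80:270,290:480],(400,400),interpolation=cv2.INTER_CUBIC)
b=cv2.resize(t[150:310,100:260],(400,400),interpolation=cv2.INTER_CUBIC)
cv2.imwrite("pics/k7.png",np.hstack([a,b]))
E
```

```text
clock: 14.15
eef_pos: [535.0, 185.3, 22.0]
tool_rot: [-3.141, 0.0, 1.711]
force: [0.4, -0.6, 0.4]
width: 85.5
clock: 14.85
eef_pos: [536.5, 185.4, 226.5]
tool_rot: [3.136, -0.001, 1.71]
force: [0.9, 0.1, -0.9]
width: 85.2
clock: 15.55
eef_pos: [534.7, -66.5, 222.8]
tool_rot: [3.141, 0.0, 1.707]
force: [-0.0, 1.3, 1.0]
width: 85.1
```

View pics/k7.png

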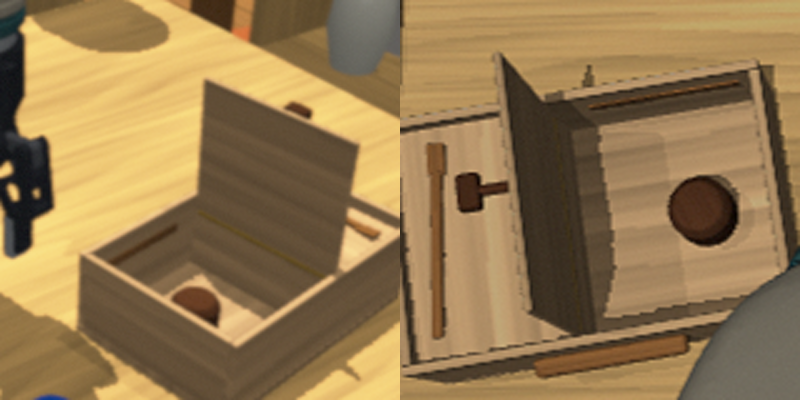

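Both views show the caddy upright on the lower-tier floor and the flap standing. The arm is clear and touching nothing.

```bash
python3 -c "
from cell import ctrl
print(ctrl.finish_job())"
```

```text
the job is handed in; nothing more can be done
None
```

The short tea caddy is in the lower tier and the flap is standing open; I handed the job in at about 15.7 s of the 51 s allowed.

- **Flap:** I gripped the knob by its ends and swung the flap from about 0.13 rad to about 1.59 rad. It stayed up by itself after I let go.
- **Caddy:** I picked up the short dark caddy, not the blue ones, and lowered it slowly until it touched the floor with about 9.5 N. I opened the gripper only then, so it was not dropped.
- **Last checks:** The final scene and top pictures show the caddy upright on the tier floor, the flap upright, and the arm well clear with about zero force.
- **Disagreements:** The two cameras put the caddy about 7 mm apart before the grasp, within the gripper's clearance. The opening on the caddy read 49.7 mm against its nominal 52 mm. No check failed.

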